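# Feed the marking press and press its guarded lever

## Robot

A 7-joint arm with a two-finger parallel gripper is mounted at the origin on a cart in front of the work surface, level with it; the furniture and walls round the work are solid. World frame = base frame: x ahead of the robot, y to its left, z up, the work surface at z = 0. Lengths are in mm, angles in rad, forces in N, time in s.
With the tool pointing down it reaches from about 350 to 900 mm from the base axis. Payload 7.2 kg.
Tool frame: the origin (TCP) lies midway between the tips of the shut fingers; the grasp point (between the pads) lies 19 mm behind it; z points along the fingers, y is the line along which they close (so a half turn about z gives the same grasp; the last joint's range is limited). The gripper opens to 85 mm and grips with 20 to 120 N. Pads are 22 mm wide; open, the fingers measure 114 mm over their backs; the gripper's body (76 mm by 85 mm) begins 54 mm behind the grasp point. The pads swing forward as they close: fully open they stand 13 mm farther back than shut.
Start: joints at [-1.266, 0.411, -0.013, 1.596, 0.006, 1.134, -0.082], TCP at [227.65, 582.069, 231.297] pointing down, gripper open.
Joint ranges: [-2.95, 2.95], [-0.29, 1.99], [-1.47, 1.44], [0.14, 2.54], [-1.03, 4.17], [0.13, 1.85], [-2.86, 2.86]. Speed limits (rad/s): [2.39, 2.39, 3.01, 3.01, 3.14, 3.14, 3.14].

## Interface

Orientations are given as a rotation vector (axis times angle).
In Python, from station import sensors, grab_frame, camera_model, sign_off gives the robot as it stands.
- The arm moves only by the tool send_rows, never from a script. Its argument "plan" is a list of rows, each a list of 6 numbers: the shift along the tool's x, y, z in m, then the turn, a rotation vector about the tool's x, y, z in degrees. In form: [[x, y, z, rx, ry, rz], ...]. A call has 1 to 12 rows; each row is the pose to reach, as a shift and turn from the pose commanded when the call began, along the tool's axes at that moment; what a row does not reach only later rows make up. A row lasts 1/10 s, in which the tool goes at most 50 mm and 8.59 degrees, less where a joint would pass 70% of its speed; a pose out of reach is approached as far as the arm can. A call with a gripper value outside its range is refused whole. "grip" is the finger opening in m, from 0 to 0.0854, set as the call begins (left out, the last holds). The fingers move at their own pace and stop on an object; "newtons" is the grip in N (left out, the last holds). Time passes only in rows, so rows that repeat a pose let the fingers close. It gives the time, the measured TCP pose, the force, the opening and the grip force at its end, in the units of the state.
- sensors.state(): the state, without advancing time (a new reading comes with each control period).
- grab_frame(name): name is "scene" or "top" or "wrist"; returns the picture (480x640x3 uint8, red, green, blue); there is no depth.
- camera_model(name): a dict with "fx", "fy", "cx", "cy" (pixels), "dist" ([k1, k2, p1, p2, k3] as OpenCV has them; the pictures are not rectified), "extrinsics" (4x4, takes a point from camera to world coordinates); the wrist camera has in their place "T_tool_cam" (4x4, takes a point from camera to tool coordinates, whose origin is the TCP and whose axes are the flange's). Camera axes: x right, y up, looking along -z (the intrinsics and any distortion apply to the point x, -y, -z); pixel columns grow to the right and rows downward; lengths in mm; the calibration is good to about 2 mm. A picture is of the moment at which its call begins: read the wrist's pose just before it. camera_model takes no time and is no camera call.
- sign_off(): hands the job in; it is judged then, once.
The state is a dict: "t": time; "joint_positions": joint angles; "joint_vel": joint speeds; "joint_efforts": joint torques, N m; "position": TCP position; "eef_rot": TCP orientation; "wrist_force": force on the tool from outside, world axes, zero at the start; "torque": the same for the moment, N m; "opening": opening from 0.0 (shut) to 1.0 (fully open); "grasp_force": force on a finger pad.
Only numpy, scipy, OpenCV 4.12 (cv2) and the standard library are available. Lean on these libraries where they do the work, as an engineer would, in place of code of your own. Each camera call takes 0.05 s, during which the arm holds its last target. There are 200 camera calls.

## Task

Push the steel blank along the bed of the hand marking press with the fingertips until it lies against the end stop, without lifting it. Then reach through the window of the guard without touching the guard, press the lever's round palm plate down until the marking foot bears firmly on the blank, and finish while still holding it down. Leave the other things on the cart alone.

Things in the scene. Friction and masses are not known exactly. Their poses are not given: they have to be found in the camera images.
- press: Grey hand marking press, fixed to the cart; place and yaw vary. Origin on the cart top under the marking foot; x is the feed direction (away from the robot), y left, z up. Bed 12 mm thick, feed end at x = -119 mm. Two guide rails along x, 4 mm high above the bed and 53 mm apart inside, make the feed channel centred on y = 0.
- end_stop (a point): Middle of the upper edge of the end stop's face, which the blank must meet: x = +35, y = 0, z = 22 mm of the press. The stop is a steel bar across the far end of the channel, 10 mm high above the bed.
- lever_hinge (a point): Lever's pivot, at y = +60, z = 48 mm of the press, between two cheeks that reach up to z = 60 mm. The lever, a steel bar 20 mm wide, runs from here to the right (press -y) over the bed at x = 0 and into the guard, whose near side is at y = -84 mm; above the bed its top is below z = 72 mm.
- blank: Plain steel flat, 70 mm long, 50 mm wide, 12 mm thick, 0.32 kg, lying in the feed channel with its length along the feed direction. Origin in the centre of its underside; its own y axis is its length (along the press's x axis, its own x axis across). Against the end stop its origin is at x = 0, y = 0, z = 12 mm of the press; it starts 25 to 50 mm short of that.
- press_lever (a joint): Lever's hinge, rad: 0 raised (a spring returns it), grows as it is pressed down. It reads about 0.14 when the foot meets the blank; with no blank under it, it would go on to 0.20. The palm plate needs about 2 to 4 N to go down and then some 8 N or more to bear firmly; 10 to 15 N is plenty.
- press_foot: Dark steel marking foot, 20 mm in diameter, under the lever and above x = 0, y = 0 of the press; its underside is about 8 mm above the blank's top when the lever is up. Origin at the lever's pivot (it turns with the lever).
- palm_plate: Black round plate, 42 mm in diameter and 8 mm thick, on the lever's free end inside the guard. Origin at the lever's pivot (it turns with the lever); use the point palm_top for its place.
- palm_top (a point): Centre of the palm plate's upper face. 200 mm from the pivot; with the lever up it is 91 mm above the cart top, 9 mm below the guard's upper face, and pressing lowers it about 28 mm, to 63 mm above the cart top.
- guard: Steel guard round the palm plate, fixed on the press: a level top frame 124 mm (press x) by 112 mm (press y) on four posts, barred at the sides, open only toward the lever's pivot. Its upper face is 100 mm above the cart top. Origin on the cart top below the window's centre, 140 mm to the right (press -y) of the press's origin; axes as the press's.
- guard_window (a point): Centre of the window in the guard's top frame, level with its upper face. The window is 86 mm (press x) by 78 mm (press y); the frame is 3 mm thick.
- tape_measure: Yellow tape measure, 36x76x66 mm, a bystander. Origin in the centre of its underside.
- big_nut: Large hex nut, 44x38x20 mm, a bystander. Origin in the centre of its underside.
- big_bolt: Hex bolt standing on its head, 30x26x55 mm, a bystander. Origin in the centre of its underside.
- green_box: Small green box with a lid, 67x102x60 mm, a bystander. Origin in the centre of its underside.

How it is judged:
By the outcome, as a careful person would: the job done as asked, in the order asked, and still so for the second after the job is handed in, while the arm keeps its last pose, push and grip.
It also fails if it takes over 40 s, if anything falls off the work surface, if the arm or the gripper's body presses on something with over 40 N, if the wrist force passes 120 N, or if a joint passes its speed limit or range.

## Working session

There is one attempt and no reset: what is moved stays moved. The work goes in short steps, Python scripts to look and compute and a tool call to move; the robot and the scene stay as the last step left them, time stands still between calls to the robot, and variables do not carry over. Pictures are saved under pics/ and viewed, at most 10 in all, crops included, and the job is handed in when it is done.

Besides the shell and the picture viewer there is one more tool, called after "Emit:" by a JSON object that holds its "name" and its "arguments". send_rows: Moves the arm, as the interface text tells. Its arguments: {"type":"object","properties":{"plan":{"type":"array","items":{"type":"array","items":{"type":"number"}}},"grip":{"type":"number"},"newtons":{"type":"number"}},"required":["plan"]}

```bash
mkdir -p pics; cat > h.py <<'E'
import numpy as np, cv2, json
from scipy.spatial.transform import Rotation as R
from station import sensors, grab_frame, camera_model
def snap(n,f):
    im=grab_frame(n); cv2.imwrite(f'pics/{f}.png',im[:,:,::-1]); return im
def ext(n,s=None):
    c=camera_model(n)
    if n!='wrist': return c,np.array(c['extrinsics'])
    T=np.eye(4); T[:3,:3]=R.from_rotvec(s['eef_rot']).as_matrix(); T[:3,3]=s['position']
    return c,T@np.array(c['T_tool_cam'])
def ray(n,uv,s=None):
    c,T=ext(n,s); K=np.array([[c['fx'],0,c['cx']],[0,c['fy'],c['cy']],[0,0,1.]])
    p=cv2.undistortPoints(np.array(uv,float).reshape(-1,1,2),K,np.array(c['dist']))[:,0]
    d=np.c_[p[:,0],-p[:,1],-np.ones(len(p))]@T[:3,:3].T
    return T[:3,3],d
def onplane(n,uv,z,s=None):
    o,d=ray(n,uv,s); return o+d*((z-o[2])/d[:,2])[:,None]
def proj(n,P,s=None):
    c,T=ext(n,s); K=np.array([[c['fx'],0,c['cx']],[0,c['fy'],c['cy']],[0,0,1.]])
    q=(np.atleast_2d(P)-T[:3,3])@T[:3,:3]; q=q*[1,-1,-1]
    return cv2.projectPoints(q.reshape(-1,1,3),np.zeros(3),np.zeros(3),K,np.array(c['dist']))[0][:,0]
E
python3 - <<'E'
from h import *
for n in('scene','top'): snap(n,n+'0'); print(n,np.round(ext(n)[1],2).tolist())
s=sensors.state();print(s);print(camera_model('wrist')['T_tool_cam'])
E
```

```text
scene [[0.45, 0.67, -0.59, -45.76], [-0.89, 0.32, -0.31, -290.51], [-0.02, 0.67, 0.74, 806.73], [0.0, 0.0, 0.0, 1.0]]
top [[-0.01, 0.98, -0.19, 318.84], [-1.0, -0.01, 0.0, 0.95], [0.0, 0.19, 0.98, 982.41], [0.0, 0.0, 0.0, 1.0]]
{'t': 0.1, 'joint_positions': array([-1.26620517,  0.41184673, -0.01268357,  1.59693625,  0.00561122,
        1.13428647, -0.08219686]), 'joint_vel': array([ 6.33853218e-05, -1.08560917e-03, -8.65751792e-04, -1.99390715e-03,
       -1.81450127e-03,  7.21046538e-04, -1.50196480e-03]), 'joint_efforts': array([ 3.48168389e-03, -6.01822686e+01,  6.84595630e-01, -3.00082862e+01,
        1.40590081e-02,  6.31859642e-03, -9.89286264e-06]), 'position': array([227.53207431, 581.65110444, 230.53046525]), 'eef_rot': array([-5.82157817e-01, -3.08703382e+00,  2.25227694e-03]), 'wrist_force': array([-0.7895846 , -0.48393129,  0.68458532]), 'torque': array([ 0.00801882, -0.06682265, -0.02260574]), 'grasp_force': 0.0, 'opening': 1.0027433512412296}
[[-2.95975440e-04  9.54329005e-01  2.98757530e-01  7.60871405e+01]
 [ 9.99998345e-01  8.18821411e-04 -1.62489653e-03  2.03187677e-01]
 [-1.79531495e-03  2.98756554e-01 -9.54327668e-01 -1.43328740e+02]
 [ 0.00000000e+00  0.00000000e+00  0.00000000e+00  1.00000000e+00]]
```

View pics/top0.png

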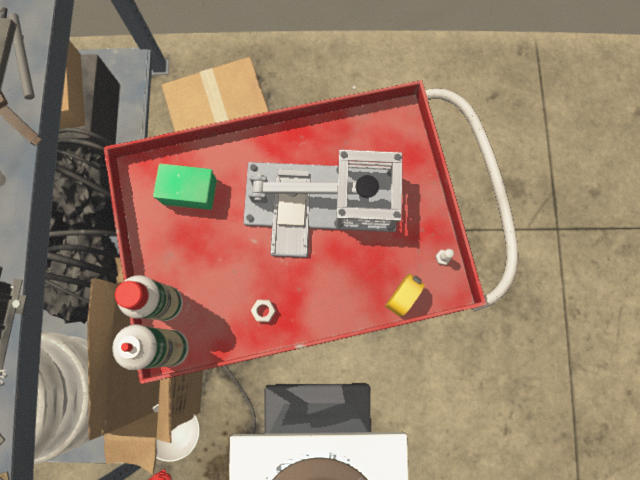

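View pics/scene0.png

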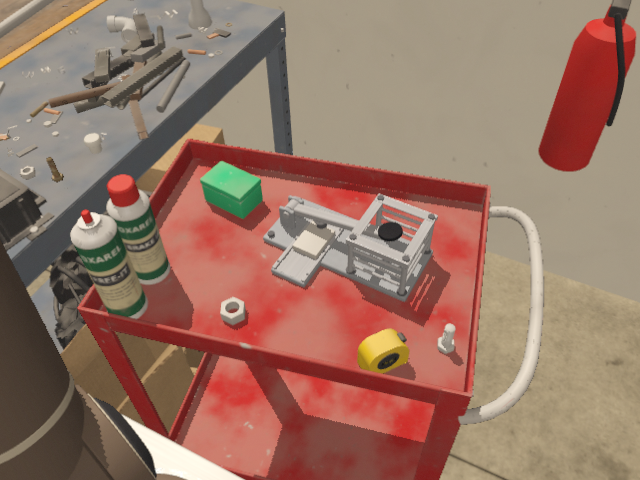

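The top view shows the blank at about (292,209), the palm plate at (367,187), the guard's frame from (339,151) to (403,219), and the bed's feed end at row 257. The scene view shows the plate at (390,232) and the blank at (315,242).

```bash
python3 - <<'E'
from h import *
t=cv2.imread('pics/top0.png');s=cv2.imread('pics/scene0.png')
def blob(im,x0,y0,x1,y1):
    m=(im[y0:y1,x0:x1].max(2)<45).astype(np.uint8)
    n,l,st,c=cv2.connectedComponentsWithStats(m);i=1+np.argmax(st[1:,4]);return c[i]+[x0,y0],st[i]
a,sa=blob(t,345,165,390,210);b,sb=blob(s,370,215,410,250);print(a,sa,b,sb)
o1,d1=ray('top',[a]);o2,d2=ray('scene',[b]);d1=d1[0];d2=d2[0]
k=np.linalg.lstsq(np.c_[d1,-d2],o2-o1,rcond=None)[0];print('palm',o1+k[0]*d1,o2+k[1]*d2)
print('palm z91',onplane('top',[a],91),onplane('scene',[b],91))
print('guard',onplane('top',[[339,151],[403,152],[402,219],[338,218]],100))
print('guardS',onplane('scene',[[382,197],[437,216],[403,263],[347,238]],100))
print('bedend',onplane('top',[[271,254],[308,257]],14))
c=cv2.resize(t[140:265,235:415],None,fx=4.4,fy=4.4,interpolation=cv2.INTER_CUBIC);cv2.imwrite('pics/c1.png',c)
E
```

```text
[364. 196.] [19 31  1  1  1] [390.734375 237.359375] [ 9 16 23 10 64]
palm [568.64473    -86.16756992  82.27211979] [574.84265464 -96.02229586  84.94589448]
palm z91 [[566.22261433 -85.32286913  91.        ]] [[569.63718762 -97.65357189  91.        ]]
guard [[ 646.79079349  -42.69216692  100.        ]
 [ 643.9030221  -156.28579921  100.        ]
 [ 521.95209451 -148.91967599  100.        ]
 [ 524.97806993  -38.43025124  100.        ]]
guardS [[ 643.35990191  -50.94168055  100.        ]
 [ 640.70043846 -152.49574088  100.        ]
 [ 519.85772434 -137.73159371  100.        ]
 [ 529.68999769  -36.00506269  100.        ]]
bedend [[477.64319309  84.10241132  14.        ]
 [471.16796304  15.10820536  14.        ]]
```

View pics/c1.png

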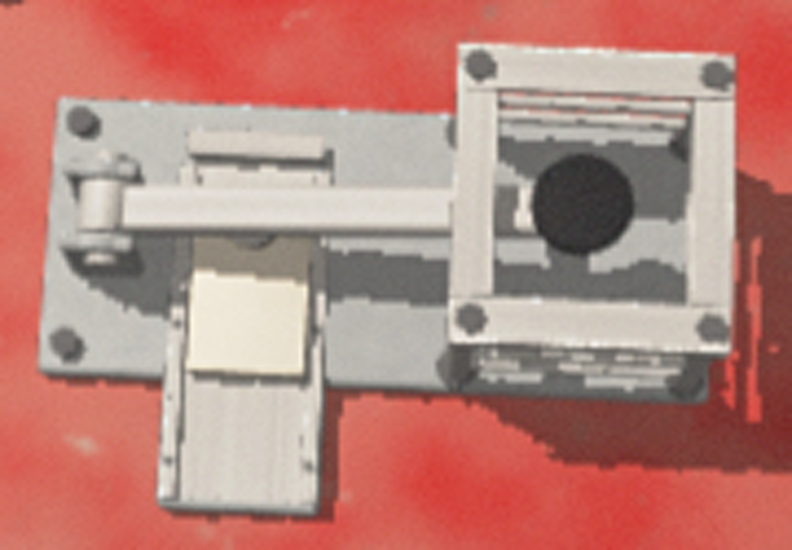

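The crop shows the guard's outer corners at about (458,44), (735,55), (730,352) and (449,342), the plate centre at (583,204), the blank's near edge from (188,370) to (303,376), and the stop bar at (190–325,145).

```bash
python3 - <<'E'
from h import *
f=lambda c:(np.array(c,float)+.5)/4.4-.5+[235,140]
G=onplane('top',f([[458,44],[735,55],[730,352],[449,342]]),100);P=onplane('top',f([[583,204]]),91)[0]
B=onplane('top',f([[188,370],[303,376]]),24);S=onplane('top',f([[190,155],[325,160]]),22)
E=onplane('top',f([[160,500],[320,510]]),16)
g=G.mean(0);ex=(G[0]+G[1]-G[2]-G[3]);yaw=np.arctan2(ex[1],ex[0]);ey=(G[0]+G[3]-G[1]-G[2]);yaw2=np.arctan2(-ey[0],ey[1])
print('g',g,np.degrees([yaw,yaw2]),'size',np.linalg.norm(ex)/2,np.linalg.norm(ey)/2)
y=(yaw+yaw2)/2;c,s=np.cos(y),np.sin(y);M=np.array([[c,-s],[s,c]])
o=g[:2]+M@[0,140];print('origin',o)
for n,A in dict(P=P[None],B=B,S=S,E=E,G=G).items(): print(n,np.round((A[:,:2]-o)@M,1).tolist())
E
```

```text
g [585.04164277 -94.6409387  100.        ] [-3.17669005 -2.82917672] size 123.20725569340507 111.0512406775143
origin [592.37583444  45.16682086]
P [[-0.7, -136.8]]
B [[-60.5, 23.4], [-61.2, -25.5]]
S [[35.3, 28.0], [35.4, -30.6]]
E [[-115.5, 32.8], [-117.1, -35.1]]
G [[61.5, -84.3], [61.7, -196.1], [-61.4, -195.0], [-61.9, -84.7]]
```

```bash
cat >> h.py <<'E'
O=np.array([592.4,45.2]);YAW=np.radians(-3.0)
def W(x,y,z):
    c,s=np.cos(YAW),np.sin(YAW);return np.array([O[0]+x*c-y*s,O[1]+x*s+y*c,z])
def to(P,s=None):  # shift (m) in tool axes and turn (deg) to point P, tool down, tool y along press y
    s=s or sensors.state();r=R.from_rotvec(s['eef_rot'])
    c,n=np.cos(YAW),np.sin(YAW);g=R.from_matrix(np.array([[-c,-n,0],[-n,c,0],[0,0,-1]]).T)
    return np.round(r.inv().apply(np.array(P)-s['position'])/1000,4),np.round(np.degrees((r.inv()*g).as_rotvec()),2)
def press(P):
    d=np.array(P)[:2]-O;c,n=np.cos(YAW),np.sin(YAW);return np.round([d[0]*c+d[1]*n,-d[0]*n+d[1]*c,P[2]],1)
E
python3 - <<'E'
from h import *
for a,b in(((130,292),(123,185)),((134,347),(90,225))):
    o1,d1=ray('top',[a]);o2,d2=ray('scene',[b]);d1=d1[0];d2=d2[0]
    k=np.linalg.lstsq(np.c_[d1,-d2],o2-o1,rcond=None)[0];print('bottle',o1+k[0]*d1,o2+k[1]*d2)
print(to([330,330,420]),to(W(-90,-.5,420)),to(W(-90,-.5,150)))
E
```

```text
bottle [390.57311339 276.02499137 211.71627665] [389.32717238 277.35546461 212.075191  ]
bottle [310.41472124 269.21880397 203.20227547] [306.81043266 272.85416176 204.49287523]
(array([-0.1871, -0.1973, -0.1892]), array([-8.000e-02, -1.000e-02, -1.836e+01])) (array([-0.45  , -0.3958, -0.1888]), array([-8.000e-02, -1.000e-02, -1.836e+01])) (array([-0.4499, -0.3954,  0.0812]), array([-8.000e-02, -1.000e-02, -1.836e+01]))
```

Emit:
{"name": "send_rows", "arguments": {"plan": [[0,0,-0.05,0,0,0],[0,0,-0.1,0,0,0],[0,0,-0.15,0,0,0],[0,0,-0.19,0,0,0],[-0.037,-0.033,-0.19,0,0,-2],[-0.075,-0.066,-0.19,0,0,-4],[-0.112,-0.099,-0.19,0,0,-6],[-0.15,-0.132,-0.19,0,0,-8],[-0.187,-0.165,-0.19,0,0,-10],[-0.225,-0.198,-0.19,0,0,-12],[-0.262,-0.231,-0.19,0,0,-14],[-0.3,-0.264,-0.19,0,0,-16]], "grip": 0}}

```text
t: 1.3
position: [411.1, 225.1, 421.2]
eef_rot: [-0.145, -3.138, -0.0]
wrist_force: [1.4, 1.5, -0.0]
opening: 0.002
grasp_force: 0.0
```

```bash
python3 -c "
from h import *
s=sensors.state();print(s['t'],s['position'],s['wrist_force'],s['opening'],press(s['position']));print(to(W(-90,-.5,150),s))"
```

```text
1.3 [411.08435299 225.07363014 421.19934011] [ 1.3890134   1.45903817 -0.03715341] 0.0017638594354009852 [-190.5  170.1  421.2]
(array([-0.1072, -0.1666,  0.2712]), array([ 0.01, -0.01, -2.27]))
```

Emit:
{"name": "send_rows", "arguments": {"plan": [[-0.026,-0.04,0,0,0,-1],[-0.052,-0.08,0,0,0,-2],[-0.078,-0.12,0.01,0,0,-2.3],[-0.1,-0.155,0.03,0,0,-2.3],[-0.107,-0.166,0.07,0,0,-2.3],[-0.107,-0.166,0.12,0,0,-2.3],[-0.107,-0.166,0.17,0,0,-2.3],[-0.107,-0.166,0.22,0,0,-2.3],[-0.107,-0.166,0.27,0,0,-2.3],[-0.107,-0.166,0.27,0,0,-2.3],[-0.107,-0.166,0.27,0,0,-2.3]]}}

```text
t: 2.4
position: [501.7, 51.7, 151.7]
eef_rot: [-0.084, -3.139, 0.001]
wrist_force: [0.0, -0.4, 0.4]
opening: 0.0
grasp_force: 0.0
```

```bash
python3 -c "
from h import *
s=sensors.state();snap('wrist','w1');snap('top','t1');print(s['t'],s['position'],s['wrist_force'],press(s['position']));print(to(W(-90,-.5,17),s))"
```

```text
2.4 [501.67498321  51.68146917 151.72651471] [ 0.02820771 -0.43294265  0.41718853] [-90.9   1.7 151.7]
(array([-0.0012, -0.0021,  0.1347]), array([-0.06, -0.09, -0.08]))
```

View pics/w1.png

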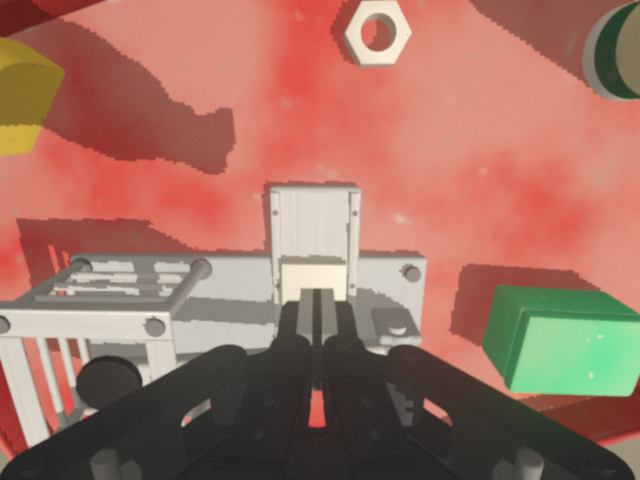

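The wrist view shows the blank's near edge at row 264 (columns 281–346), the channel's feed end at row 186 (columns 271–360), and the shut fingers centred at about column 317.

```bash
python3 -c "
from h import *
s=sensors.state()
for uv,z in (([[281,264],[346,265]],24),([[271,186],[360,187]],16),([[8,316],[176,312]],100),([[109,383]],91)):
  print([press(p).tolist() for p in onplane('wrist',uv,z,s)])"
```

```text
[[-55.8, -24.6, 24.0], [-54.8, 25.6, 24.0]]
[[-115.0, -31.0, 16.0], [-114.1, 35.4, 16.0]]
[[-52.6, -183.1, 100.0], [-56.3, -79.5, 100.0]]
[[2.0, -134.9, 91.0]]
```

Emit:
{"name": "send_rows", "arguments": {"plan": [[0.002,-0.002,0.04,0,0,0],[0.002,-0.002,0.08,0,0,0],[0.002,-0.002,0.105,0,0,0],[0.002,-0.002,0.12,0,0,0],[0.002,-0.002,0.127,0,0,0],[0.002,-0.002,0.127,0,0,0],[0.002,-0.002,0.127,0,0,0]]}}

```text
t: 3.2
position: [501.1, 50.4, 25.9]
eef_rot: [0.084, 3.138, 0.001]
wrist_force: [0.0, 0.7, 0.6]
opening: -0.002
grasp_force: 0.0
```

Emit:
{"name": "send_rows", "arguments": {"plan": [[0,0,0.004,0,0,0],[0,0,0.008,0,0,0],[0,0,0.008,0,0,0],[0,0,0.008,0,0,0]]}}

```text
t: 3.6
position: [499.6, 50.1, 16.3]
eef_rot: [-0.084, -3.14, -0.0]
wrist_force: [-0.0, -0.9, 0.2]
opening: 0.001
grasp_force: 0.0
```

Emit:
{"name": "send_rows", "arguments": {"plan": [[-0.004,0,0,0,0,0],[-0.008,0,0,0,0,0],[-0.012,0,0,0,0,0],[-0.016,0,0,0,0,0],[-0.019,0,0,0,0,0],[-0.022,0,0,0,0,0],[-0.025,0,0,0,0,0],[-0.028,0,0,0,0,0],[-0.031,0,0,0,0,0],[-0.034,0,0,0,0,0],[-0.034,0,0,0,0,0]]}}

```text
t: 4.7
position: [534.3, 48.2, 16.3]
eef_rot: [0.084, 3.14, -0.0]
wrist_force: [0.9, -0.8, -0.5]
opening: -0.004
grasp_force: 0.0
```

Emit:
{"name": "send_rows", "arguments": {"plan": [[-0.002,0,0,0,0,0],[-0.004,0,0,0,0,0],[-0.006,0,0,0,0,0],[-0.008,0,0,0,0,0],[-0.01,0,0,0,0,0],[-0.01,0,0,0,0,0]]}}

```text
t: 5.3
position: [544.2, 47.7, 16.3]
eef_rot: [0.084, 3.14, -0.0]
wrist_force: [-0.9, 1.2, 0.6]
opening: -0.002
grasp_force: 0.0
```

```bash
python3 - <<'E'
from h import *
s=sensors.state();print(press(s['position']),s['wrist_force'])
t=snap('top','t2');w=snap('wrist','w2')
cv2.imwrite('pics/c2.png',np.vstack([cv2.resize(t[150:265,260:380],(600,300))[...,::-1] if 0 else cv2.resize(t[150:265,235:415],(600,383),interpolation=2)[...,::-1],w[150:367,40:640][:200,:,::-1]]))
E
```

```text
[-48.3  -0.   16.3] [-0.90873075  1.22672945  0.61054446]
```

View pics/c2.png

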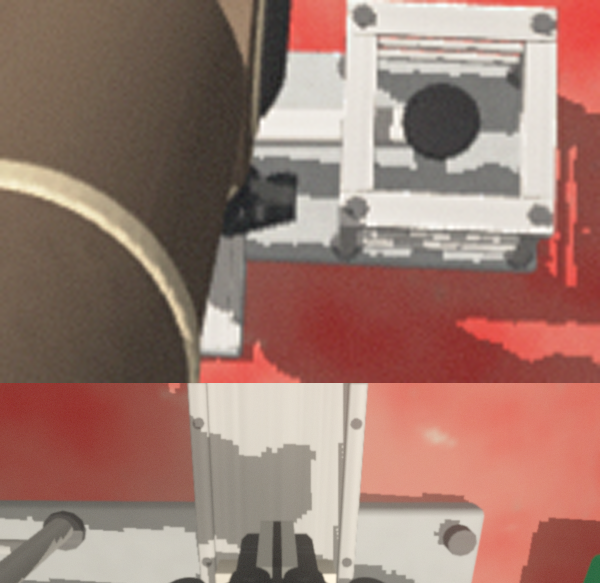

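The picture shows the arm hiding the channel in the top view, while the wrist part shows the fingers at the blank's near edge (about row 575). I'll go on in small steps until the force rises.

Emit:
{"name": "send_rows", "arguments": {"plan": [[-0.001,0,0,0,0,0],[-0.002,0,0,0,0,0],[-0.003,0,0,0,0,0],[-0.003,0,0,0,0,0]]}}

```text
t: 5.8
position: [546.7, 47.6, 16.3]
eef_rot: [0.084, 3.14, 0.0]
wrist_force: [-0.5, -0.9, 1.7]
opening: -0.005
grasp_force: 0.6
```

Emit:
{"name": "send_rows", "arguments": {"plan": [[-0.001,0,0,0,0,0],[-0.002,0,0,0,0,0],[-0.002,0,0,0,0,0]]}}

```text
t: 6.1
position: [548.5, 47.5, 16.2]
eef_rot: [-0.084, -3.14, -0.0]
wrist_force: [-2.9, 0.5, 0.8]
opening: -0.002
grasp_force: 1.1
```

Emit:
{"name": "send_rows", "arguments": {"plan": [[-0.001,0,0,0,0,0],[-0.002,0,0,0,0,0],[-0.002,0,0,0,0,0]]}}

```text
t: 6.4
position: [548.6, 47.5, 16.0]
eef_rot: [-0.083, -3.136, -0.0]
wrist_force: [-8.2, 0.7, 5.4]
opening: -0.001
grasp_force: 3.9
```

Emit:
{"name": "send_rows", "arguments": {"plan": [[-0.001,0,0,0,0,0],[-0.002,0,0,0,0,0],[-0.002,0,0,0,0,0]]}}

```text
t: 6.7
position: [548.7, 47.5, 15.6]
eef_rot: [-0.083, -3.133, -0.0]
wrist_force: [-13.0, 0.5, 8.3]
opening: -0.001
grasp_force: 6.4
```

Emit:
{"name": "send_rows", "arguments": {"plan": [[0.004,0,0,0,0,0],[0.01,0,0,0,0,0],[0.02,0,-0.002,0,0,0],[0.035,0,-0.03,0,0,0],[0.05,0,-0.07,0,0,0],[0.05,0,-0.115,0,0,0],[0.05,0,-0.14,0,0,0],[0.05,0,-0.14,0,0,0],[0.05,0,-0.14,0,0,0]]}}

```text
t: 7.6
position: [502.7, 50.2, 156.8]
eef_rot: [0.083, 3.139, 0.002]
wrist_force: [0.1, -1.0, -0.3]
opening: 0.001
grasp_force: 0.0
```

```bash
python3 - <<'E'
from h import *
s=sensors.state();print(press(s['position']),s['wrist_force'])
w=snap('wrist','w3');sc=snap('scene','s3')
cv2.imwrite('pics/c3.png',np.hstack([cv2.resize(sc[190:310,250:450],(800,480),interpolation=2)[...,::-1]]))
E
```

```text
[-89.8   0.3 156.8] [ 0.0606983  -1.02134066 -0.26541598]
```

View pics/w3.png

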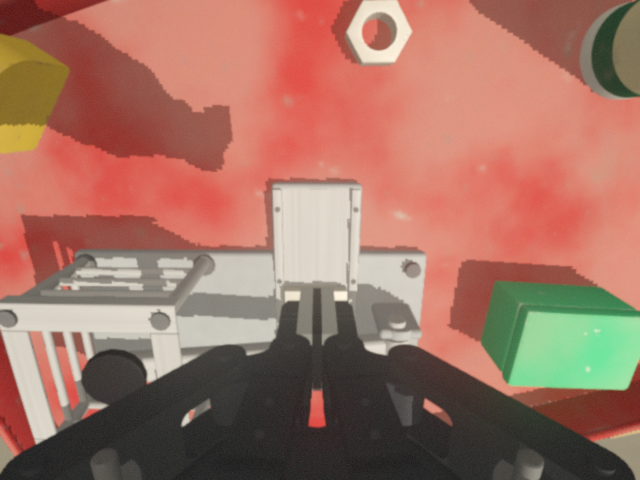

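View pics/c3.png

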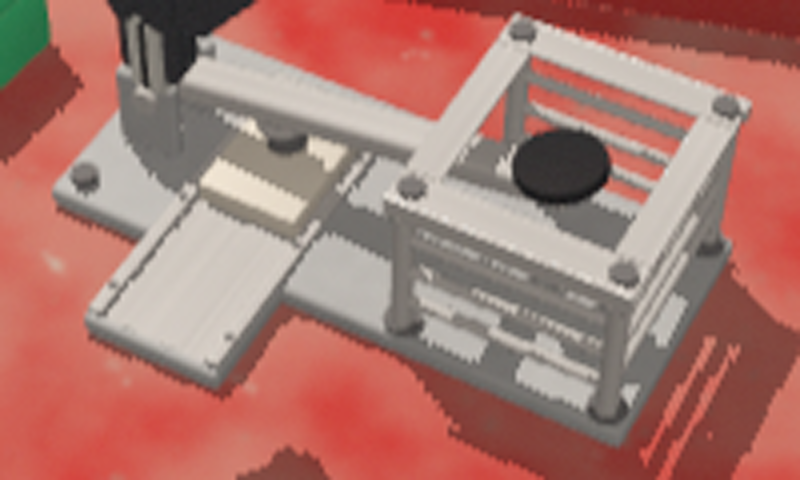

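The blank now lies under the foot. Its near edge is at row 291 in the wrist view (columns 285–347), and at (200,185)–(300,222) in the crop. The plate is at (113,377) in the wrist view and (561,166) in the crop.

```bash
python3 - <<'E'
from h import *
s=sensors.state()
f=lambda c:np.array(c,float)/4+[250,190]
print([press(p).tolist() for p in onplane('wrist',[[285,291],[347,291]],24,s)],[press(p).tolist() for p in onplane('scene',f([[200,185],[300,222]]),24)])
print('palm',[press(p).tolist() for p in np.r_[onplane('wrist',[[113,377]],91,s),onplane('scene',f([[561,166]]),91)]])
print('guardS',[press(p).tolist() for p in onplane('scene',f([[518,13],[750,105],[632,297],[387,198]]),100)])
print('guardW',[press(p).tolist() for p in onplane('wrist',[[182,307],[0,308]],100,s)])
print(to(W(0,-138,156),s))
E
```

```text
[[-34.4, -24.6, 24.0], [-34.3, 24.6, 24.0]] [[-35.3, 23.6, 24.0], [-32.9, -27.5, 24.0]]
palm [[-3.6, -134.4, 91.0], [-3.7, -137.6, 91.0]]
guardS [[62.4, -85.4, 100.0], [58.4, -195.9, 100.0], [-61.4, -194.4, 100.0], [-61.5, -85.6, 100.0]]
guardW [[-60.5, -78.5, 100.0], [-58.8, -190.7, 100.0]]
(array([-0.0908, -0.1379, -0.0007]), array([-0.02, -0.08, -0.04]))
```

Emit:
{"name": "send_rows", "arguments": {"plan": [[-0.022,-0.034,0,0,0,0],[-0.045,-0.068,0,0,0,0],[-0.068,-0.102,0,0,0,0],[-0.09,-0.138,0,0,0,0],[-0.09,-0.138,0,0,0,0],[-0.09,-0.138,0,0,0,0],[-0.09,-0.138,0,0,0,0]]}}

```text
t: 8.4
position: [584.2, -91.5, 155.0]
eef_rot: [-0.082, -3.138, -0.001]
wrist_force: [1.3, -0.3, -0.3]
opening: -0.001
grasp_force: 0.0
```

```bash
python3 - <<'E'
from h import *
s=sensors.state();print(press(s['position']),s['wrist_force'],to(W(-1,-138,110),s))
sc=snap('scene','s4')
cv2.imwrite('pics/c4.png',cv2.resize(sc[100:310,250:530],(800,600),interpolation=2)[...,::-1])
E
```

```text
[  -1.  -136.9  155. ] [ 1.33637378 -0.32952597 -0.31052389] (array([-0.0001, -0.0011,  0.045 ]), array([ 0.04, -0.14, -0.01]))
```

View pics/c4.png

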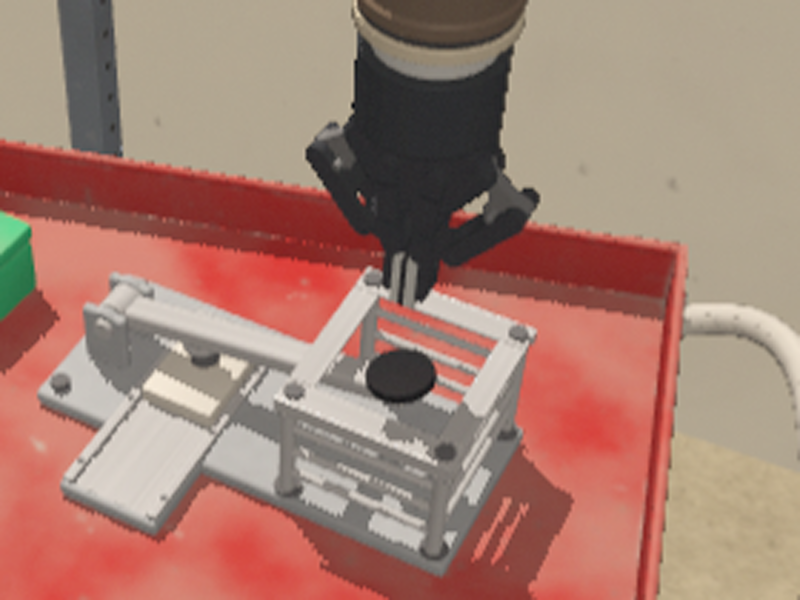

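The fingertips are above the window and point at the plate (tip at (403,300), plate at (402,376)), and the knuckles are well above the guard. Next I'll go down.

Emit:
{"name": "send_rows", "arguments": {"plan": [[0,-0.001,0.02,0,0,0],[0,-0.001,0.04,0,0,0],[0,-0.001,0.054,0,0,0],[0,-0.001,0.06,0,0,0],[0,-0.001,0.066,0,0,0],[0,-0.001,0.072,0,0,0],[0,-0.001,0.076,0,0,0],[0,-0.001,0.076,0,0,0]]}}

```text
t: 9.25
position: [585.4, -93.9, 80.2]
eef_rot: [0.084, 3.14, -0.0]
wrist_force: [0.5, -0.3, 1.6]
opening: -0.005
grasp_force: 0.8
```

Emit:
{"name": "send_rows", "arguments": {"plan": [[0,0,0.003,0,0,0],[0,0,0.006,0,0,0],[0,0,0.009,0,0,0],[0,0,0.01,0,0,0],[0,0,0.01,0,0,0]]}}

```text
t: 9.75
position: [585.2, -93.8, 70.2]
eef_rot: [0.084, 3.14, -0.0]
wrist_force: [0.6, -1.5, 2.4]
opening: 0.002
grasp_force: 1.2
```

Emit:
{"name": "send_rows", "arguments": {"plan": [[0,0,0.002,0,0,0],[0,0,0.004,0,0,0],[0,0,0.006,0,0,0],[0,0,0.006,0,0,0]]}}

```text
t: 10.15
position: [585.1, -93.7, 64.0]
eef_rot: [-0.084, -3.14, 0.0]
wrist_force: [0.6, -1.8, 2.7]
opening: -0.002
grasp_force: 1.4
```

Emit:
{"name": "send_rows", "arguments": {"plan": [[0,0,0.001,0,0,0],[0,0,0.002,0,0,0],[0,0,0.002,0,0,0]]}}

```text
t: 10.45
position: [585.1, -93.8, 63.0]
eef_rot: [0.084, 3.14, 0.0]
wrist_force: [-2.8, -1.5, 10.1]
opening: -0.0
grasp_force: 4.8
```

Emit:
{"name": "send_rows", "arguments": {"plan": [[0,0,0.0005,0,0,0],[0,0,0.0005,0,0,0],[0,0,0.0005,0,0,0],[0,0,0.0005,0,0,0],[0,0,0.0005,0,0,0]]}}

```text
t: 10.95
position: [585.1, -93.8, 62.8]
eef_rot: [0.084, 3.14, 0.001]
wrist_force: [-4.1, -1.8, 12.9]
opening: 0.001
grasp_force: 6.6
```

```bash
python3 - <<'E'
from h import *
sc=snap('scene','s5');s=sensors.state();print(press(s['position']),s['wrist_force'],s['t'])
cv2.imwrite('pics/c5.png',cv2.resize(sc[100:310,250:530],(800,600),interpolation=2)[...,::-1])
E
```

```text
[   0.  -139.2   62.8] [-2.76035911 -0.4163807  13.4407724 ] 11.0
```

View pics/c5.png

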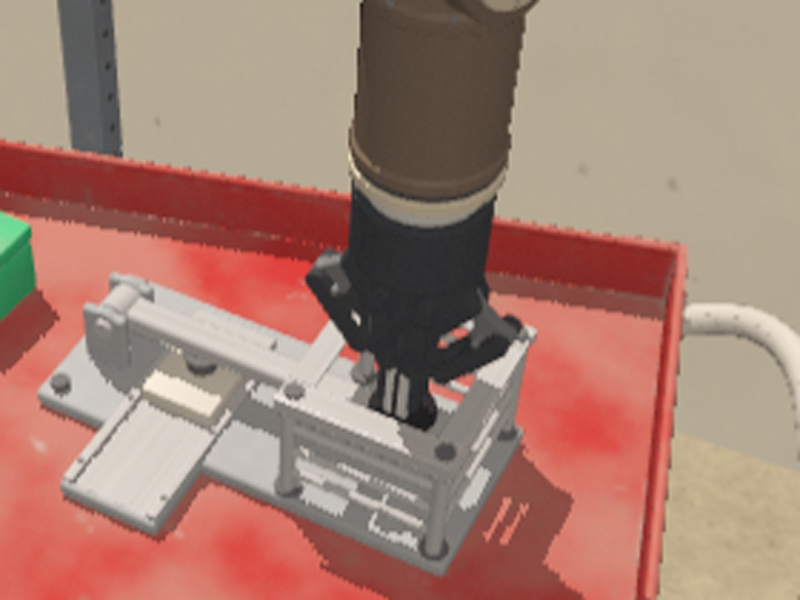

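The lever is down, with the foot on the blank at (203,362). The fingers go through the window clear of the guard and hold the plate down with about 13 N.

```bash
python3 -c "
from station import sign_off
print(sign_off())"
```

```text
the job is handed in; nothing more can be done
None
```

The job is handed in: I pushed the blank along the bed until it lay against the end stop, and the palm plate is held down at about 13 N with the foot bearing on the blank, at about 11 s of the 40 s allowed.

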